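Find the rocking lid of the counter connection box and press it home

TASK

One of the four identical light-grey lids on the black connection box is not clipped in. Press lightly on an end of one lid after another until you find the one that rocks, then press that lid firmly down in its middle until it is fully home and lies firm. Only press: do not lift any lid, do not push a sound lid firmly (that springs its catch), and leave the card terminal, the bottle and the paper roll where they stand.

Things in the scene. Friction and masses are not known exactly. Their poses are not given: they have to be found in the camera images.
- dock: Low black connection box fixed to the counter, 156 (x) x 216 (y) x 40 mm high, with four wells in a 2 x 2 pattern, each covered by a lid. Origin: centre of its underside, on the counter (z = 0); x towards its far side, y to its left, z up. It is placed and turned (up to 0.45 rad) anew each time.
- lid1_top (a point): Centre of the top face of the near left lid, a flat light-grey plate 60 (x) x 86 (y) x 8 mm, black dot in its middle, a black bar 30 mm to either side of it along y. At (-35, 49) mm in the box's x, y; axes as the box's. All lids look alike and start level, top 44 to 48 mm above the counter, sound or not: height does not tell which is loose.
- lid2_top (a point): Centre of the top face of the near right lid, a flat light-grey plate 60 (x) x 86 (y) x 8 mm, black dot in its middle, a black bar 30 mm to either side of it along y. At (-35, -49) mm in the box's x, y; axes as the box's. All lids look alike and start level, top 44 to 48 mm above the counter, sound or not: height does not tell which is loose.
- lid3_top (a point): Centre of the top face of the far left lid, a flat light-grey plate 60 (x) x 86 (y) x 8 mm, black dot in its middle, a black bar 30 mm to either side of it along y. At (35, 49) mm in the box's x, y; axes as the box's. All lids look alike and start level, top 44 to 48 mm above the counter, sound or not: height does not tell which is loose.
- lid4_top (a point): Centre of the top face of the far right lid, a flat light-grey plate 60 (x) x 86 (y) x 8 mm, black dot in its middle, a black bar 30 mm to either side of it along y. At (35, -49) mm in the box's x, y; axes as the box's. All lids look alike and start level, top 44 to 48 mm above the counter, sound or not: height does not tell which is loose.
- lid1_rock (a joint): Tilt (rad) of the near left lid about its short middle line (along x): 0 level, positive when its +y end is up. A sound lid stays level (below 0.01) wherever it is pressed, goes down as a whole about 0.33 mm per newton, and springs back.
- lid2_rock (a joint): Tilt (rad) of the near right lid about its short middle line (along x): 0 level, positive when its +y end is up. The loose lid, pressed near one end (on a black bar), tips that end down by about 0.1 rad under some 2 N until it meets a stop; let go, it springs back level. Pressing its ends does not seat it.
- lid3_rock (a joint): Tilt (rad) of the far left lid about its short middle line (along x): 0 level, positive when its +y end is up. The loose lid, pressed in its middle, yields only at about 8 N, then goes down 4 mm onto firm stops and stays there, its top 41 to 44 mm above the counter; it then no longer rocks.
- lid4_rock (a joint): Tilt (rad) of the far right lid about its short middle line (along x): 0 level, positive when its +y end is up. Any one of the four lids may be the loose one; the other three are sound.
- clip (a joint): Hidden clip under the loose lid, wherever that is (it tells nothing about which lid): 0 m = not clipped, about 0.004 m = fully home. Stays where it is pushed.
- pad_a (a joint): Hidden spring pad under one of the three sound lids (which one changes from run to run): how far it is pressed down, m; 3 N per mm, about 0.0004 at rest under the lid. From 0.005 m (some 14 N) the lid's push catch would be sprung.
- pad_b (a joint): Hidden spring pad under one of the three sound lids (which one changes from run to run): how far it is pressed down, m; 3 N per mm, about 0.0004 at rest under the lid. From 0.005 m (some 14 N) the lid's push catch would be sprung.
- pad_c (a joint): Hidden spring pad under one of the three sound lids (which one changes from run to run): how far it is pressed down, m; 3 N per mm, about 0.0004 at rest under the lid. From 0.005 m (some 14 N) the lid's push catch would be sprung.
- terminal: Black card terminal lying on the counter to the left of the box, 165 x 78 x 28 mm, keys and small screen on top; origin: centre of its underside. Bystander.
- sanitiser: Small clear hand-sanitiser bottle with blue cap standing beyond the box, 52 mm across, 115 mm high; origin: centre of its underside. Bystander.
- roll: Roll of white till paper standing on end to the right of the box, 64 mm across, 57 mm high; origin: centre of its underside. Bystander.

How it is judged:
On the way, in this order (a step that is already met when the one before it is completed fails the run):
1. the loose lid has been rocked by pressing one of its ends (tilt above 0.04 rad) ((value of joint any of lid1_rock, lid2_rock, lid3_rock, lid4_rock above 0.04 rad or value of joint any of lid1_rock, lid2_rock, lid3_rock, lid4_rock below -0.04 rad)), for 0.04 s.
2. the loose lid's clip is home (pressed down more than 3.3 mm) (value of joint clip above 0.0033 m), for 0.2 s.
At the end, for the whole second after the job is handed in: The loose lid's clip is pressed down more than 3.3 mm of its 4 mm, all four lids lie level (within 0.02 rad), the sound lids' pads are back up (within 1 mm), and the terminal, bottle and roll are within 20 mm of where they stood (value of joint clip above 0.0033 m and not (value of joint any of lid1_rock, lid2_rock, lid3_rock, lid4_rock above 0.02 rad or value of joint any of lid1_rock, lid2_rock, lid3_rock, lid4_rock below -0.02 rad) and value of joint each of pad_a, pad_b, pad_c below 0.001 m and distance of each of terminal, sanitiser, roll from where it was at the start of the episode below 0.02 m); the robot touches nothing.
It fails at once if a sound lid is pushed firmly (its pad pressed more than 5 mm, some 14 N) (value of joint any of pad_a, pad_b, pad_c above 0.005 m).
It fails at once if a lid is lifted (its centre more than 8 mm above the highest resting height) (z of any of lid1_top, lid2_top, lid3_top, lid4_top in the frame of dock above 0.057 m).
It fails at once if a bystander is moved more than 20 mm, lifted or tipped (distance of any of terminal, sanitiser, roll from where it was at the start of the episode above 0.02 m or angle between any of terminal, sanitiser, roll's own z axis and vertical above 0.3 rad).
It also fails if it takes over 54 s, if anything falls off the work surface, if the arm or the gripper's body presses on something with over 40 N, if the wrist force passes 120 N, or if a joint passes its speed limit or range.

ROBOT

A 6-joint arm with a two-finger parallel gripper is mounted at the origin on the work surface. World frame = base frame: x ahead of the robot, y to its left, z up, the work surface at z = 0. Lengths are in m, angles in rad, forces in N, time in s.
With the tool pointing down it reaches from about 0.375 to 0.9 m from the base axis. Payload 3.1 kg.
Tool frame: the origin (TCP) lies on the centre line of the jaws, within the pads' length; the fingertips stand 14 mm ahead of it and the grasp point (between the pads) lies 5 mm behind it; z points along the fingers, y is the direction in which the jaws open and shut (so a half turn about z gives the same grasp; the last joint's range is limited). The gripper opens to 85 mm and grips with 20 to 120 N. Pads are 22 mm wide; open, the fingers measure 114 mm over their backs; the gripper's body (76 mm by 85 mm) begins 54 mm behind the grasp point. The pads swing forward as they close: fully open they stand 13 mm farther back than shut.
Start: joints at [0.929, 0.527, 1.433, -0, 1.181, -0.178], TCP at [0.279, 0.559, 0.245] pointing down, gripper open.
Joint ranges: [-3.08, 3.08], [-0.75, 2.2], [0.22, 2.44], [-1.43, 4.57], [0, 2.65], [-2.85, 2.85]. Speed limits (rad/s): [2.79, 2.79, 3.14, 3.14, 3.14, 3.14].

INTERFACE

Orientations are given as a unit quaternion [x, y, z, w].
In Python, from rig import * gives the robot as it stands.
- The arm moves only by the tool drive_tool, never from a script. Its argument "rows" is a list of rows, each a list of 7 numbers: the shift along the tool's x, y, z in mm, then the turn, a rotation vector about the tool's x, y, z in degrees, then the finger opening in mm, from 0 to 85.4. In form: [[dx, dy, dz, rx, ry, rz, hand], ...]. A call has 1 to 8 rows; each row is the pose to reach, as a shift and turn from the pose commanded when the call began, along the tool's axes at that moment; what a row does not reach only later rows make up. A row lasts 1/8 s, in which the tool goes at most 62.5 mm and 10.7 degrees, less where a joint would pass 70% of its speed; a pose out of reach is approached as far as the arm can. A call with a gripper value outside its range is refused whole. The fingers move at their own pace and stop on an object; "squeeze" is the grip in N (left out, the last holds). Time passes only in rows, so rows that repeat a pose let the fingers close. It gives the time, the measured TCP pose, the force and the opening at its end, in the units of the state.
- get_obs(): the state, without advancing time (a new reading comes with each control period).
- get_image(name): name is "side" or "top"; returns a dict with "img" (400x640x3 uint8, red, green, blue), "camera_matrix" (3x3 intrinsics, pixels), "k1" (the pictures are not rectified: a ray, as slopes to the right and down, at radius r is drawn at 1 + k1 r^2 times it, then the intrinsics apply), "world_to_cam" (4x4, takes a point from world to camera coordinates). Camera axes: x right, y down, z forward; pixel columns grow to the right and rows downward; lengths in m; the calibration is good to about 2 mm. A picture is of the moment at which its call begins. There is no depth.
- hand_in(): hands the job in, once; it reports no verdict.
Trained networks look in a picture, given as the dict that the camera call returned (one of the last four; its "shot" number tells which), for a name from the list of things; names that differ only in an ending like _2 or _b are one class to them, and where a whole thing is asked for, a point or a joint stands for the part that bears it (a point fixed in the world has none). Each returns a list of dicts, best first, with "p" (0 to 1); they miss things now and then, are a little off and sometimes report something else, mostly with a low value. They report only what shows in the picture. A call takes as long as a camera call.
- recognise(picture, label): "location" ([x, y, z] in m, in the coordinates of the camera as it stood for that picture, good to about 4 mm: the middle of the surface that is visible of it).
- cut_out(picture, label): "pixels" (400x640 bool, what is visible of it).
The state is a dict: "time": time; "joints": joint angles; "joint_velocities": joint speeds; "effort": joint torques, N m; "position": TCP position; "tcp_rot": TCP orientation; "ft_force": force on the tool from outside, world axes, zero at the start; "ft_torque": the same for the moment, N m; "width": opening from 0.0 (shut) to 1.0 (fully open).
Only numpy, scipy, OpenCV 4.12 (cv2) and the standard library are available. Lean on these libraries where they do the work, as an engineer would, in place of code of your own. Each camera call takes 0.05 s, during which the arm holds its last target. There are 200 camera calls.

## Working session

There is one attempt and no reset: what is moved stays moved. The work goes in short steps, Python scripts to look and compute and a tool call to move; the robot and the scene stay as the last step left them, time stands still between calls to the robot, and variables do not carry over. Pictures are saved under pics/ and viewed, about 8 in all and at most 12, crops included, and the job is handed in when it is done.

Besides the shell and the picture viewer there is one more tool, called after "Emit:" as a command line: name --pt "numbers of a row" for each row, then --argument value for the rest. drive_tool: Moves the arm, as the interface text tells. Its arguments: {"type":"object","properties":{"rows":{"type":"array"},"squeeze":{"type":"number"}},"required":["rows"]}

```bash
mkdir -p pics; cat > h.py <<'E'
from rig import *
import numpy as np, cv2
def towld(P,p): return (np.linalg.inv(P["world_to_cam"])@np.r_[p,1])[:3]
def ray(P,u,v):
    K=np.array(P["camera_matrix"]);x=np.array([(u-K[0,2])/K[0,0],(v-K[1,2])/K[1,1]]);s=x.copy()
    for _ in range(20): s=x/(1+P["k1"]*(s@s))
    M=np.linalg.inv(P["world_to_cam"]);return M[:3,3],M[:3,:3]@np.r_[s,1]
def onz(P,u,v,z):
    o,d=ray(P,u,v);return o+d*(z-o[2])/d[2]
def save(P,n,crop=None,f=1):
    im=P["img"][:,:,::-1]
    if crop: im=im[crop[1]:crop[3],crop[0]:crop[2]]
    cv2.imwrite("pics/"+n,cv2.resize(im,None,fx=f,fy=f))
E
python3 - <<'E'
from h import *
for n in("top","side"):
    P=get_image(n);save(P,n+"1.png")
    for l in["dock","lid1_top","lid2_top","lid3_top","lid4_top","terminal","sanitiser","roll"]:
        print(n,l,[(round(d["p"],2),towld(P,d["location"]).round(3).tolist()) for d in recognise(P,l)[:5]])
print(get_obs())
E
```

```text
top dock [(0.77, [0.561, 0.096, 0.046]), (0.37, [0.635, -0.07, 0.056]), (0.16, [0.605, 0.055, 0.043])]
top lid1_top [(0.84, [0.519, 0.137, 0.045])]
top lid2_top [(0.69, [0.537, 0.04, 0.044])]
top lid3_top [(0.72, [0.59, 0.151, 0.045])]
top lid4_top [(0.72, [0.606, 0.055, 0.043])]
top terminal [(0.76, [0.567, 0.284, 0.03])]
top sanitiser [(0.76, [0.712, 0.164, 0.079])]
top roll [(0.96, [0.636, -0.071, 0.059])]
side dock [(0.85, [0.554, 0.139, 0.041])]
side lid1_top [(0.59, [0.519, 0.15, 0.046])]
side lid2_top [(0.75, [0.537, 0.052, 0.048])]
side lid3_top [(0.86, [0.584, 0.156, 0.044])]
side lid4_top [(0.61, [0.606, 0.064, 0.043])]
side terminal [(0.8, [0.566, 0.298, 0.027])]
side sanitiser [(0.73, [0.719, 0.185, 0.058])]
side roll [(0.91, [0.637, -0.05, 0.044])]
{'time': 0.9, 'joints': array([ 9.29517849e-01,  5.27466610e-01,  1.43269025e+00,  1.28555575e-05,
        1.18141870e+00, -1.78509446e-01]), 'joint_velocities': array([ 0.00074843,  0.00030766,  0.00178435,  0.00100239,  0.00070555,
       -0.00140296]), 'effort': array([ 1.04073279e-03, -4.42302096e+01, -1.78427356e+01, -1.17541649e-04,
        7.88314937e-04,  1.17399178e-06]), 'position': array([0.27898032, 0.55925726, 0.24533404]), 'tcp_rot': array([ 2.29327736e-01,  9.73349264e-01,  1.02056351e-05, -2.04934392e-06]), 'ft_force': array([-1.03922443, -0.43000086,  0.82493551]), 'ft_torque': array([-0.0059889 , -0.01676803, -0.02496059]), 'width': 1.0037086306513603}
```

View pics/top1.png

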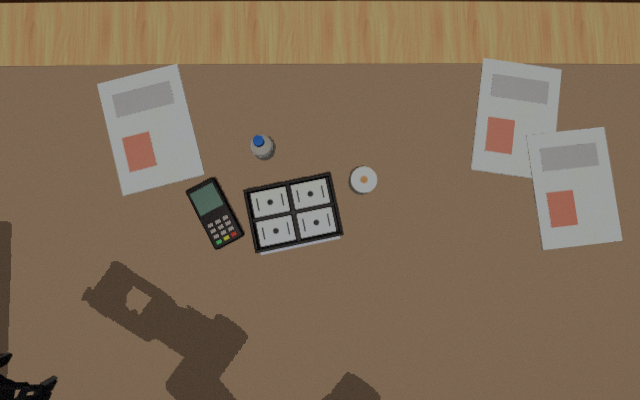

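View pics/side1.png

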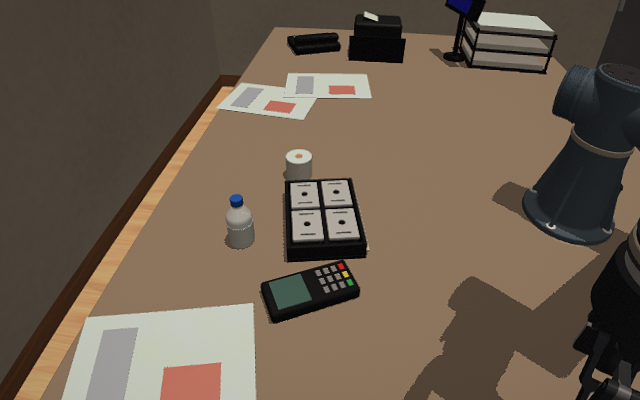

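The top view shows the box centred at about (293,212) px. The lid dots are at about (276,231), (316,223), (270,202) and (310,194). The terminal is at (215,213), the bottle at (262,147) and the roll at (364,180). The side view agrees, and nothing stands over the box.

```bash
cat > fit.py <<'E'
from h import *
B=np.array([[-35,49],[-35,-49],[35,49],[35,-49]])/1e3
def fit(n):
    P=get_image(n);W=[]
    for i in range(4):
        m=cut_out(P,f"lid{i+1}_top")[0]["pixels"].astype(np.uint8)
        (c,s,a)=cv2.minAreaRect(np.argwhere(m)[:,::-1].astype(np.float32))
        g=cv2.cvtColor(P["img"],cv2.COLOR_RGB2GRAY).astype(float)
        yy,xx=np.mgrid[:400,:640];w=np.clip(110-g,0,None)*(np.hypot(xx-c[0],yy-c[1])<4.5)
        d=np.array([(w*xx).sum(),(w*yy).sum()])/w.sum() if w.sum() else np.array(c)
        print(n,i+1,np.round(c,1),d.round(1));W.append(onz(P,d[0],d[1],.046)[:2])
    W=np.array(W);c=W.mean(0);Q=W-c
    yaw=np.arctan2((B[:,0]*Q[:,1]-B[:,1]*Q[:,0]).sum(),(B*Q).sum())
    R=np.array([[np.cos(yaw),-np.sin(yaw)],[np.sin(yaw),np.cos(yaw)]])
    print(n,"c",c.round(4),"yaw",yaw.round(3),"res mm",((Q-B@R.T)*1e3).round(1).tolist());return c,yaw
if __name__=="__main__":
    r=[fit(n) for n in("top","side")]
E
python3 fit.py
```

```text
Traceback (most recent call last):
  File "fit.py", line 17, in <module>
    r=[fit(n) for n in("top","side")]
       ~~~^^^
  File "fit.py", line 6, in fit
    m=cut_out(P,f"lid{i+1}_top")[0]["pixels"].astype(np.uint8)
      ~~~~~~~~~~~~~~~~~~~~~~~~~~^^^
IndexError: list index out of range
```

```bash
python3 - <<'E'
s=open("fit.py").read()
a=s.index("        m=cut");b=s.index("        g=cv2")
s=s[:a]+'        c=C[n][i]\n'+s[b:]
s=s.replace("def fit",'C={"top":[(276,231),(316,223),(270,202),(310,194)],"side":[(342,223),(336,192),(307,224),(304,194)]}\ndef fit')
open("fit.py","w").write(s)
E
python3 fit.py
```

```text
top 1 [276 231] [275.4 230.4]
top 2 [316 223] [315.8 222. ]
top 3 [270 202] [269.6 201.7]
top 4 [310 194] [309.8 193.3]
top c [0.5619 0.0974] yaw 0.194 res mm [[0.2, 0.0], [-0.0, -0.1], [-0.1, 0.0], [-0.0, 0.0]]
side 1 [342 223] [341.4 221.9]
side 2 [336 192] [335.7 191.5]
side 3 [307 224] [306.6 223.6]
side 4 [304 194] [304.  193.6]
side c [0.5646 0.1   ] yaw 0.201 res mm [[0.2, -0.1], [-0.0, -0.5], [0.3, -0.7], [-0.6, 1.2]]
```

Emit:
drive_tool --pt "-40 -28 8 0 0 5 0" --pt "-90 -63 20 0 0 12 0" --pt "-140 -98 35 0 0 19 0" --pt "-190 -133 50 0 0 26 0" --pt "-240 -168 65 0 0 33 0" --pt "-290 -202 80 0 0 39 0" --pt "-340 -237 95 0 0 45 0" --pt "-380 -265 110 0 0 50 0" --squeeze 20

```text
time: 2.1
position: [0.5023, 0.1503, 0.1351]
tcp_rot: [0.621, 0.784, 0.001, 0.001]
ft_force: [1.2, 0.4, -0.9]
width: -0.004
```

```bash
cat >> h.py <<'E'
from scipy.spatial.transform import Rotation as Ro
CC=np.array([.563,.0985]);YAW=.196
def st():
    o=get_obs();T=Ro.from_quat(o["tcp_rot"]).as_matrix();c,s=np.cos(YAW),np.sin(YAW);R=np.array([[c,-s],[s,c]])
    p=np.array(o["position"])
    print("t",round(o["time"],2),"pos",p.round(4),"dockxy mm",(R.T@(p[:2]-CC)*1e3).round(1),"tipz",(p[2]-.014)*1e3,"F",np.round(o["ft_force"],2),"toolx ang",np.degrees(np.arctan2(T[1,0],T[0,0])).round(1),"want",90+np.degrees(YAW).round(1),"zax",T[:,2].round(3),"w",round(o["width"],3))
    return p,T,R
def delta(dx,dy):
    p,T,R=st();t=CC+R@np.array([dx,dy])/1e3
    print("tool delta mm",(T.T@np.r_[t-p[:2],0]*1e3).round(1))
E
python3 -c "
from h import *
delta(-35,20)"
```

```text
t 2.1 pos [0.5023 0.1503 0.1351] dockxy mm [-49.5  62.7] tipz 121.13484063289039 F [ 1.2   0.42 -0.85] toolx ang 103.2 want 101.2 zax [ 0.002  0.    -1.   ] w -0.004
tool delta mm [-43.2  13.    0. ]
```

Emit:
drive_tool --pt "-15 5 20 0 0 1 0" --pt "-30 10 40 0 0 2 0" --pt "-42 13 55 0 0 2 0" --pt "-42 13 61 0 0 2 0" --pt "-42 13 61 0 0 2 0" --pt "-42 13 61 0 0 2 0" --pt "-42 13 61 0 0 2 0"

```text
time: 2.98
position: [0.5233, 0.1152, 0.075]
tcp_rot: [0.632, 0.775, 0.0, 0.0]
ft_force: [0.3, 0.7, -0.2]
width: 0.002
```

```bash
python3 -c "
from h import *
delta(-35,20)
save(get_image('top'),'t2.png',(240,160,350,260),6)"
```

```text
t 2.98 pos [0.5233 0.1152 0.075 ] dockxy mm [-35.7  24.1] tipz 60.973444329376946 F [ 0.27  0.7  -0.2 ] toolx ang 101.5 want 101.2 zax [ 0.001  0.    -1.   ] w 0.002
tool delta mm [-4.1  0.7  0. ]
```

View pics/t2.png

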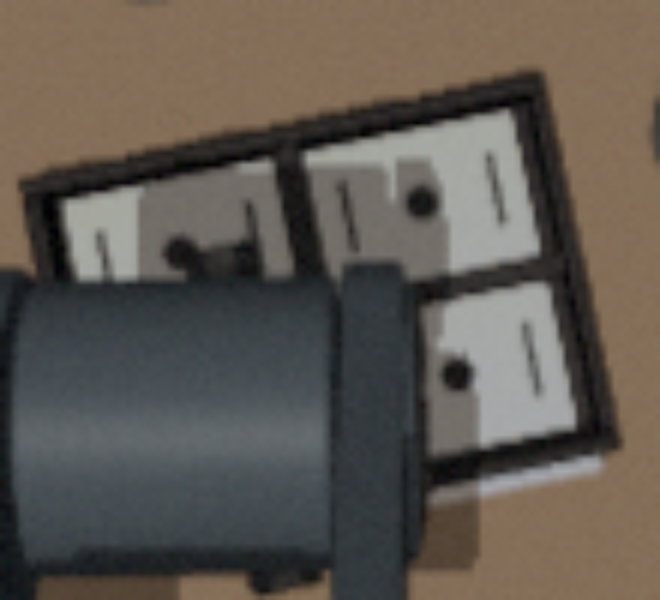

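Picture 3 is a crop of the top view. The wrist covers the near-left lid and the shut fingers hang over its inner end. Nothing has moved. Next I press gently.

Emit:
drive_tool --pt "-4 1 6 0 0 0 0" --pt "-4 1 11 0 0 0 0" --pt "-4 1 11 0 0 0 0" --pt "-4 1 11 0 0 0 0" --pt "-4 1 11 0 0 0 0"

```text
time: 3.65
position: [0.525, 0.1109, 0.0634]
tcp_rot: [0.633, 0.774, 0.0, 0.0]
ft_force: [0.1, 0.5, 0.5]
width: 0.001
```

Emit:
drive_tool --pt "0 0 1 0 0 0 0" --pt "0 0 2 0 0 0 0" --pt "0 0 3 0 0 0 0" --pt "0 0 4 0 0 0 0" --pt "0 0 4 0 0 0 0" --pt "0 0 4 0 0 0 0"

```text
time: 4.4
position: [0.5249, 0.1109, 0.0593]
tcp_rot: [0.633, 0.774, 0.0, 0.0]
ft_force: [0.6, -0.9, -0.1]
width: -0.004
```

Emit:
drive_tool --pt "0 0 1 0 0 0 0" --pt "0 0 1 0 0 0 0" --pt "0 0 1 0 0 0 0"

```text
time: 4.78
position: [0.5249, 0.1109, 0.0585]
tcp_rot: [0.633, 0.774, 0.0, 0.0]
ft_force: [0.1, 0.0, 2.6]
width: -0.001
```

Emit:
drive_tool --pt "0 0 1 0 0 0 0" --pt "0 0 1 0 0 0 0" --pt "0 0 1 0 0 0 0"

```text
time: 5.15
position: [0.5249, 0.1109, 0.0576]
tcp_rot: [0.633, 0.774, 0.0, 0.0]
ft_force: [-1.1, 0.5, 5.3]
width: -0.001
```

The near-left lid's force rises at about 3 N/mm, so it is sound. Next is the near-right lid.

Emit:
drive_tool --pt "0 0 -10 0 0 0 0" --pt "-10 0 -12 0 0 0 0" --pt "-30 0 -12 0 0 0 0" --pt "-40 0 -12 0 0 0 0" --pt "-40 0 -6 0 0 0 0" --pt "-40 0 -3 0 0 0 0" --pt "-40 0 -3 0 0 0 0" --pt "-40 0 -3 0 0 0 0"

```text
time: 6.15
position: [0.5327, 0.0721, 0.0602]
tcp_rot: [0.633, 0.774, -0.0, -0.0]
ft_force: [-0.8, -0.2, -0.5]
width: 0.0
```

Emit:
drive_tool --pt "0 0 1 0 0 0 0" --pt "0 0 1 0 0 0 0" --pt "0 0 1 0 0 0 0"

```text
time: 6.52
position: [0.5329, 0.0719, 0.0594]
tcp_rot: [0.633, 0.774, 0.0, 0.0]
ft_force: [-0.0, 0.8, 1.3]
width: 0.003
```

Emit:
drive_tool --pt "0 0 1 0 0 0 0" --pt "0 0 1 0 0 0 0" --pt "0 0 1 0 0 0 0"

```text
time: 6.9
position: [0.5329, 0.0719, 0.0584]
tcp_rot: [0.633, 0.774, 0.0, -0.0]
ft_force: [-0.1, 2.5, 1.9]
width: -0.001
```

Emit:
drive_tool --pt "0 0 1 0 0 0 0" --pt "0 0 1 0 0 0 0" --pt "0 0 1 0 0 0 0"

```text
time: 7.28
position: [0.5329, 0.072, 0.0575]
tcp_rot: [0.633, 0.774, 0.0, -0.0]
ft_force: [-0.8, 3.9, 5.2]
width: -0.0
```

```bash
python3 -c "
from h import *
for i in range(3): st(); get_image('top')"
```

```text
t 7.28 pos [0.5329 0.072  0.0575] dockxy mm [-34.7 -20.1] tipz 43.53082845279159 F [-0.77  3.92  5.15] toolx ang 101.5 want 101.2 zax [ 0.  0. -1.] w -0.0
t 7.33 pos [0.5329 0.072  0.0575] dockxy mm [-34.7 -20.1] tipz 43.50946008791367 F [-0.61  4.32  5.3 ] toolx ang 101.5 want 101.2 zax [ 0.  0. -1.] w 0.001
t 7.38 pos [0.5329 0.072  0.0575] dockxy mm [-34.7 -20.1] tipz 43.52389337802906 F [-1.63  4.54  5.15] toolx ang 101.5 want 101.2 zax [ 0.  0. -1.] w 0.003
```

This lid has a different signature. It stayed soft at about 2 N for 1.5–2 mm, then reached a stop, with a sideways drag of about 4 N. I'll confirm on its outer end.

Emit:
drive_tool --pt "0 0 -10 0 0 0 0" --pt "-15 0 -12 0 0 0 0" --pt "-40 0 -12 0 0 0 0" --pt "-58 0 -12 0 0 0 0" --pt "-58 0 -6 0 0 0 0" --pt "-58 0 -4 0 0 0 0" --pt "-58 0 -4 0 0 0 0" --pt "-58 0 -4 0 0 0 0"

```text
time: 8.43
position: [0.5442, 0.0156, 0.0612]
tcp_rot: [0.632, 0.775, -0.0, -0.0]
ft_force: [0.7, -0.4, 1.1]
width: 0.002
```

Emit:
drive_tool --pt "0 0 1 0 0 0 0" --pt "0 0 1 0 0 0 0" --pt "0 0 1 0 0 0 0"

```text
time: 8.8
position: [0.5444, 0.015, 0.0603]
tcp_rot: [0.633, 0.774, 0.0, 0.0]
ft_force: [-0.9, -0.1, -0.2]
width: -0.002
```

Emit:
drive_tool --pt "0 0 1 0 0 0 0" --pt "0 0 1 0 0 0 0" --pt "0 0 1 0 0 0 0"

```text
time: 9.18
position: [0.5446, 0.0148, 0.0594]
tcp_rot: [0.633, 0.774, 0.0, 0.0]
ft_force: [0.2, -0.7, 0.5]
width: 0.004
```

Emit:
drive_tool --pt "0 0 1 0 0 0 0" --pt "0 0 1 0 0 0 0" --pt "0 0 1 0 0 0 0"

```text
time: 9.55
position: [0.5446, 0.0147, 0.0584]
tcp_rot: [0.633, 0.774, 0.0, 0.0]
ft_force: [-0.2, -2.4, 2.2]
width: 0.001
```

Emit:
drive_tool --pt "0 0 1 0 0 0 0" --pt "0 0 1 0 0 0 0" --pt "0 0 1 0 0 0 0"

```text
time: 9.93
position: [0.5447, 0.0145, 0.0576]
tcp_rot: [0.633, 0.774, -0.0, 0.0]
ft_force: [-0.4, -5.1, 5.8]
width: -0.005
```

```bash
python3 -c "
from h import *
st();save(get_image('side'),'s4.png',(270,165,380,265),6);st()"
```

```text
t 9.93 pos [0.5447 0.0145 0.0576] dockxy mm [-34.3 -78.8] tipz 43.6046772840163 F [-0.4  -5.1   5.79] toolx ang 101.5 want 101.2 zax [ 0.001 -0.001 -1.   ] w -0.005
t 9.97 pos [0.5447 0.0145 0.0576] dockxy mm [-34.3 -78.8] tipz 43.619049560493735 F [-0.97 -4.78  4.69] toolx ang 101.5 want 101.2 zax [ 0.001 -0.001 -1.   ] w -0.004
```

View pics/s4.png

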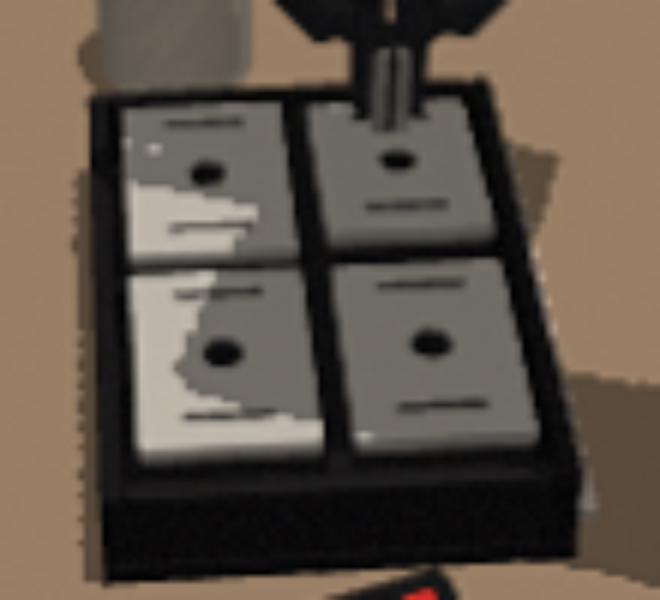

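Picture 4 is a side crop. The shut fingers are on the far end of the near-right lid, with that lid's near edge at about crop row 245 and slightly raised. The sideways force reversed (+4 N, then −5 N), which fits a rocking lid. I'll press 1 mm more so the tilt is safely past 0.04 rad, which is still within the safe range for a sound lid.

Emit:
drive_tool --pt "0 0 1 0 0 0 0" --pt "0 0 1 0 0 0 0" --pt "0 0 1 0 0 0 0"

```text
time: 10.35
position: [0.5447, 0.0146, 0.0572]
tcp_rot: [0.633, 0.774, 0.0, 0.001]
ft_force: [0.1, -4.0, 10.2]
width: 0.001
```

```bash
python3 -c "
from h import *
st();P=get_image('side');st();get_image('top');st()"
```

```text
t 10.35 pos [0.5447 0.0146 0.0572] dockxy mm [-34.3 -78.7] tipz 43.21932394348427 F [ 0.11 -3.99 10.15] toolx ang 101.5 want 101.2 zax [ 0.001 -0.001 -1.   ] w 0.001
t 10.4 pos [0.5447 0.0146 0.0572] dockxy mm [-34.3 -78.7] tipz 43.23907889551648 F [-1.11 -3.03  9.53] toolx ang 101.5 want 101.2 zax [ 0.001 -0.001 -1.   ] w 0.003
t 10.45 pos [0.5447 0.0146 0.0572] dockxy mm [-34.3 -78.7] tipz 43.206141940614664 F [-1.37 -3.51 10.28] toolx ang 101.5 want 101.2 zax [ 0.001 -0.001 -1.   ] w 0.002
```

The force went from 5 to 10 N over 0.4 mm, so that is a hard stop and this is the loose lid. Now I'll press its middle.

Emit:
drive_tool --pt "0 0 -10 0 0 0 0" --pt "10 0 -14 0 0 0 0" --pt "25 0 -14 0 0 0 0" --pt "30 0 -14 0 0 0 0" --pt "30 0 -8 0 0 0 0" --pt "30 0 -5 0 0 0 0" --pt "30 0 -5 0 0 0 0" --pt "30 0 -5 0 0 0 0"

```text
time: 11.45
position: [0.5385, 0.044, 0.0612]
tcp_rot: [0.633, 0.774, -0.0, -0.0]
ft_force: [0.2, 0.5, -0.2]
width: -0.002
```

Emit:
drive_tool --pt "0 0 1 0 0 0 0" --pt "0 0 2 0 0 0 0" --pt "0 0 2 0 0 0 0" --pt "0 0 3 0 0 0 0" --pt "0 0 3 0 0 0 0"

```text
time: 12.08
position: [0.5386, 0.0443, 0.0589]
tcp_rot: [0.633, 0.774, 0.0, 0.0]
ft_force: [-0.6, 0.1, 4.1]
width: -0.003
```

Emit:
drive_tool --pt "0 0 1 0 0 0 0" --pt "0 0 1 0 0 0 0" --pt "0 0 1 0 0 0 0"

```text
time: 12.45
position: [0.5385, 0.0443, 0.0579]
tcp_rot: [0.633, 0.774, 0.0, 0.0]
ft_force: [-1.0, 0.4, 6.1]
width: 0.001
```

Emit:
drive_tool --pt "0 0 1 0 0 0 0" --pt "0 0 1 0 0 0 0" --pt "0 0 1 0 0 0 0"

```text
time: 12.82
position: [0.5385, 0.0442, 0.057]
tcp_rot: [0.633, 0.774, 0.0, 0.0]
ft_force: [-1.3, -0.5, 6.9]
width: -0.004
```

Emit:
drive_tool --pt "0 0 1 0 0 0 0" --pt "0 0 1 0 0 0 0" --pt "0 0 1 0 0 0 0"

```text
time: 13.2
position: [0.5385, 0.0443, 0.056]
tcp_rot: [0.633, 0.774, 0.0, 0.0]
ft_force: [-1.4, -1.1, 5.9]
width: 0.006
```

The force holds at about 6–7 N while the lid goes down, so the clip is yielding. I'll carry on to the stops.

Emit:
drive_tool --pt "0 0 1 0 0 0 0" --pt "0 0 1 0 0 0 0" --pt "0 0 1 0 0 0 0"

```text
time: 13.58
position: [0.5386, 0.0443, 0.0559]
tcp_rot: [0.633, 0.774, 0.0, 0.0]
ft_force: [-2.4, 0.2, 13.0]
width: 0.001
```

Emit:
drive_tool --pt "0 0 1 0 0 0 0" --pt "0 0 2 0 0 0 0" --pt "0 0 2 0 0 0 0" --pt "0 0 2 0 0 0 0"

```text
time: 14.08
position: [0.5386, 0.0443, 0.0558]
tcp_rot: [0.633, 0.774, 0.0, 0.001]
ft_force: [-5.7, 0.1, 27.7]
width: 0.0
```

The lid is on firm stops: fingertips at 41.8 mm and 28 N. I'll check quickly that an end no longer rocks, then withdraw.

Emit:
drive_tool --pt "0 0 -8 0 0 0 0" --pt "10 0 -13 0 0 0 0" --pt "25 0 -13 0 0 0 0" --pt "30 0 -13 0 0 0 0" --pt "30 0 -8 0 0 0 0" --pt "30 0 -5 0 0 0 0" --pt "30 0 -4 0 0 0 0" --pt "30 0 -4 0 0 0 0"

```text
time: 15.08
position: [0.5326, 0.0734, 0.0562]
tcp_rot: [0.633, 0.774, -0.0, 0.0]
ft_force: [0.3, -0.0, -0.5]
width: 0.002
```

Emit:
drive_tool --pt "0 0 1 0 0 0 0" --pt "0 0 1 0 0 0 0" --pt "0 0 1 0 0 0 0"

```text
time: 15.45
position: [0.5327, 0.0734, 0.0559]
tcp_rot: [0.633, 0.774, 0.0, 0.0]
ft_force: [-1.3, -1.1, 5.2]
width: -0.001
```

Emit:
drive_tool --pt "0 0 1 0 0 0 0" --pt "0 0 1 0 0 0 0" --pt "0 0 1 0 0 0 0"

```text
time: 15.82
position: [0.5327, 0.0734, 0.0559]
tcp_rot: [0.633, 0.774, 0.0, 0.001]
ft_force: [-2.2, -0.2, 12.8]
width: -0.0
```

The end is firm: it carried 13 N at the seated height without giving. Withdrawing.

Emit:
drive_tool --pt "0 0 -15 0 0 0 0" --pt "0 0 -40 0 0 0 0" --pt "0 0 -80 0 0 0 0" --pt "20 -30 -130 0 0 0 0" --pt "40 -80 -150 0 0 0 0" --pt "60 -100 -150 0 0 0 0" --pt "60 -100 -150 0 0 0 0" --pt "60 -100 -150 0 0 0 0"

```text
time: 16.82
position: [0.4239, 0.1124, 0.2047]
tcp_rot: [0.633, 0.774, 0.001, 0.001]
ft_force: [-0.7, 1.2, 0.1]
width: -0.003
```

```bash
python3 -c "
from h import *
st();save(get_image('side'),'s5.png',(200,140,420,320),3.5)"
```

```text
t 16.82 pos [0.4239 0.1124 0.2047] dockxy mm [-133.7   40.7] tipz 190.7409910414055 F [-0.69  1.18  0.12] toolx ang 101.5 want 101.2 zax [ 0.002 -0.    -1.   ] w -0.003
```

View pics/s5.png

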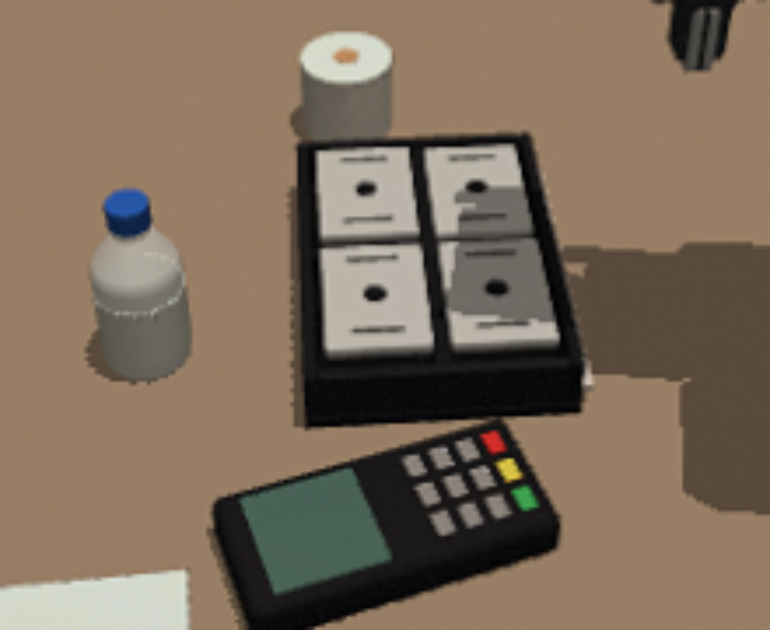

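Picture 5 shows all four lids level. The near-right lid, with its dot at crop (476,186), now sits lower. The bottle, roll and terminal look unmoved and the arm is clear.

```bash
python3 -c "
from rig import *
print(hand_in())"
```

```text
the job is handed in; nothing more can be done
None
```

The loose lid was the near-right one (lid2). I pressed it home in its middle and handed the job in at about 17 s of the 54 s; the hand-in gives no verdict.

- **Finding it:** the near-left lid gave evenly at about 3 N/mm up to about 5 N, so it was sound. Lid2 gave softly at about 2 N on either end, with a sideways drag that reversed between the ends. On its outer end it then met a hard stop, with the force reaching about 10 N. I did not touch the two far lids, since lid2 was clear by then.
- **Seating it:** pressed in its middle, lid2 yielded at about 6–7 N rather than the stated 8 N. It went down about 4 mm onto firm stops, where I pressed up to 28 N with the fingertips at 41.8 mm.
- **Last checks:** lid2's inner end then carried 13 N without rocking. In the final picture all four lids look level, and the bottle, roll and terminal look unmoved. The arm is clear of everything. I judged the tilt from force and travel, because the picture is too coarse to measure it. No check failed.

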